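# Brake lever check on two walker handles

## Task

Two walking-frame brake handles are clamped on the counter for inspection; check that each lever stops short of its bar. With the outside of your fingers on the lever's outer face, press the long ball-ended lever in until it stops, hold it there for about a second and let it spring right back; then press the short paddle lever in to its stop and finish while still holding it there so that its gap can be measured. Only press: do not pinch a lever, put a finger between lever and bar, touch the bars, force the levers hard, or disturb anything else.

Things in the scene. Friction and masses are not known exactly. Their poses are not given: they have to be found in the camera images.
- long_lever (a joint): angle of the long brake lever in rad, vertical axis: 0 at rest (sprung out from the bar), 0.30 at its stop, where it lies parallel to the bar, about 20 mm clear of it. A spring returns it: at the press point about 3 N to start, about 7 N at the stop, then it is solid. Level, bare aluminium, 125 long from the pivot: a slim straight bar 10 thick and 12 high with an 18 mm ball at its free end
- long_press (a point): point on the OUTER face of the long lever (turned away from the bar), mid-height (105 above the counter), 88 from the pivot; moves with the lever. Its x axis is square to the face, INTO the lever towards the bar (press this way); the lever runs from the pivot along its -y; z is up. Pressing turns the lever counter-clockwise seen from above
- long_pivot (a point): the long lever's pivot axis, at lever height (105 above the counter); fixed to the stand. Site axes are the stand's: the bar runs along y, x points from the lever side to the bar side, and the lever lies on the -x side. Bar axis is 40 beyond the pivot in x
- long_stand: bench stand of the handle with the long lever, fixed to the counter: steel plate 110 x 170 x 12; origin under the centre of the plate; axes as long_pivot, which is at (-40, +45, 105) in it. A grey clamp block 42 x 45, top 122 high, stands at its +y end
- long_bar: the fixed handlebar of that stand with clamp block and lever bracket (bracket top 125 high): horizontal tube with black rubber grip 28 in diameter, axis 105 above the counter, 200 long. Same origin as long_stand. Not to be touched
- long_inner: rubber strip on the inner (bar) side of the long lever; origin at the pivot. Not to be touched
- short_lever (a joint): angle of the short brake lever in rad, vertical axis: 0 at rest (sprung out from the bar), 0.40 at its stop, where it lies parallel to the bar, about 20 mm clear of it. A spring returns it: at the press point about 3 N to start, about 6.5 N at the stop, then it is solid. Level, bare aluminium, 85 long from the pivot: a slim neck that widens into a flat paddle 10 thick, 50 long and 24 high at its free end
- short_press (a point): point on the OUTER face of the short lever (turned away from the bar), mid-height (105 above the counter), 66 from the pivot; moves with the lever. Its x axis is square to the face, INTO the lever towards the bar (press this way); the lever runs from the pivot along its +y; z is up. Pressing turns the lever clockwise seen from above
- short_pivot (a point): the short lever's pivot axis, at lever height (105 above the counter); fixed to the stand. Site axes are the stand's: the bar runs along y, x points from the lever side to the bar side, and the lever lies on the -x side. Bar axis is 40 beyond the pivot in x
- short_stand: bench stand of the handle with the short lever, fixed to the counter: steel plate 110 x 170 x 12; origin under the centre of the plate; axes as short_pivot, which is at (-40, -45, 105) in it. A grey clamp block 42 x 45, top 122 high, stands at its -y end
- short_bar: the fixed handlebar of that stand with clamp block and lever bracket (bracket top 125 high): horizontal tube with black rubber grip 28 in diameter, axis 105 above the counter, 200 long. Same origin as short_stand. Not to be touched
- short_inner: rubber strip on the inner (bar) side of the short lever; origin at the pivot. Not to be touched
- screwdriver: loose black-handled screwdriver lying down, about 170 long (mm); origin at its underside or middle; a bystander, leave alone
- spanner: loose steel spanner lying down, about 140 long (mm); origin at its underside or middle; a bystander, leave alone
- pot: loose small lidded specimen pot, 48 diameter, 55 high (mm); origin at its underside or middle; a bystander, leave alone
- tray: loose low steel tray, 100 x 70 x 30 high (mm); origin at its underside or middle; a bystander, leave alone
- gel: loose plastic bottle, 60 diameter, 150 high (mm); origin at its underside or middle; a bystander, leave alone
- wipes: loose white tub, 100 diameter, 160 high (mm); origin at its underside or middle; a bystander, leave alone
- rack: loose white tube rack with tubes, 75 x 200, 96 high (mm); origin at its underside or middle; a bystander, leave alone
- spray: loose spray bottle, 72 diameter, 205 high (mm); origin at its underside or middle; a bystander, leave alone
There are look-alikes about, which are no part of the job. Leave any orange look-alike of the long_stand alone.

How it is judged:
On the way, in this order (a step that is already met when the one before it is completed fails the run):
1. the long lever is pressed to its stop from its outer side and held there (value of joint long_lever above 0.265 rad and contact force between the fingers and long_stand above 2 N and x of the grasp point in the frame of long_press below 0 m), for 0.8 s.
2. the long lever has sprung back and is let go (value of joint long_lever below 0.03 rad and contact force between the fingers and long_stand below 0.1 N), for 0.2 s.
3. the short lever is pressed to its stop from its outer side (value of joint short_lever above 0.35 rad and contact force between the fingers and short_stand above 2 N and x of the grasp point in the frame of short_press below 0 m), for 0.3 s.
At the end, for the whole second after the job is handed in: the short lever is held at its stop (joint above 0.35 of 0.40 rad) by the fingers on its outer side with more than 2 N, and the long lever is back at rest (below 0.03 rad) (all of step 3 and value of joint long_lever below 0.03 rad); the arm keeps its last pose, push and grip.
It fails at once if a handle's bar, clamp or bracket is touched (over 1 N) (contact force between any of the fingers, the arm and long_bar above 1 N or contact force between any of the fingers, the arm and short_bar above 1 N).
It fails at once if a lever is pinched or hooked from its inner side (contact force between the fingers and long_inner above 0.5 N or contact force between the fingers and short_inner above 0.5 N).
It fails at once if a lever is forced with more than 45 N (contact force between any of the fingers, the arm and long_stand above 45 N or contact force between any of the fingers, the arm and short_stand above 45 N).
It fails at once if a bystander is moved or lifted by more than 20 mm (distance of any of screwdriver, spanner, pot, tray, gel, wipes, rack, spray from where it was at the start of the episode above 0.02 m).
It also fails if it takes over 42 s, if anything falls off the work surface, if the arm or the gripper's body presses on something with over 40 N, if the wrist force passes 120 N, or if a joint passes its speed limit or range.

## Robot

A 6-joint arm with a two-finger parallel gripper is mounted at the origin on the work surface. World frame = base frame: x ahead of the robot, y to its left, z up, the work surface at z = 0. Lengths are in m, angles in rad, forces in N, time in s.
With the tool pointing down it reaches from about 0.425 to 0.925 m from the base axis. Payload 12.5 kg.
Tool frame: the origin (TCP) lies on the mounting face of the last link; the fingertips stand 173 mm ahead of it and the grasp point (between the pads) lies 155 mm ahead of it; z points along the fingers, x is the direction in which the jaws open and shut, and the axes are right-handed (so a half turn about z gives the same grasp; the last joint's range is limited). The gripper opens to 85 mm and grips with 20 to 120 N. Pads are 22 mm wide; open, the fingers measure 114 mm over their backs; the gripper's body (76 mm by 85 mm) begins 54 mm behind the grasp point. The pads swing forward as they close: fully open they stand 13 mm farther back than shut.
Start: joints at [-1.223, 0.491, 1.559, -0, 1.092, -0.106], TCP at [0.274, -0.562, 0.405] pointing down, gripper open.
Joint ranges: [-3.1, 3.1], [-0.84, 2.19], [0.05, 2.79], [-1.13, 4.28], [0.06, 2.93], [-2.69, 2.69]. Speed limits (rad/s): [2.22, 2.22, 2.79, 3.14, 3.14, 3.14].

## Interface

Orientations are given as a rotation vector (axis times angle).
In Python, from bench import arm gives the robot as it stands. The module is installed in compiled form; this text tells all that it offers.
- The arm moves only by the tool arm_command, never from a script. Its argument "steps" is a list of rows, each a list of 3 entries, a list of its own where there are three numbers: the turn, a rotation vector about the tool's x, y, z in rad, then the shift along the tool's x, y, z in m, then the finger opening in m, from 0 to 0.0854. A call has 1 to 10 rows; each row is the pose to reach, as a shift and turn from the pose commanded when the call began, along the tool's axes at that moment; what a row does not reach only later rows make up. A row lasts 1/8 s, in which the tool goes at most 62.5 mm and 10.7 degrees, less where a joint would pass 70% of its speed; a pose out of reach is approached as far as the arm can. A call with a gripper value outside its range is refused whole. The fingers move at their own pace and stop on an object; "squeeze" is the grip in N (left out, the last holds). Time passes only in rows, so rows that repeat a pose let the fingers close. It gives the time, the measured TCP pose, the force and the opening at its end, in the units of the state.
- arm.get_obs(): the state, without advancing time (a new reading comes with each control period).
- arm.get_image(name): name is "scene" or "top" or "wrist"; returns (picture, depth): 400x640x3 uint8, red, green, blue; 400x640 float32, m along the optical axis (not along the pixel's ray), 0 where there is no reading.
- arm.calibration(name): a dict with "K" (3x3 intrinsics, pixels), "T" (4x4, takes a point from camera to world coordinates). Camera axes: x right, y down, z forward; pixel columns grow to the right and rows downward; lengths in m; the calibration is good to about 2 mm. The wrist camera is an equidistant fisheye: a pixel r from the principal point sees the ray r / f radians off the axis. A picture is of the moment at which its call begins: read the wrist's pose just before it. calibration takes no time and is no camera call; for the wrist camera it gives the pose at the moment of the call.
- arm.sign_off(): hands the job in, once; it reports no verdict.
Trained networks look in the newest picture that a camera, given by its name, has taken for a name from the list of things; names that differ only in an ending like _2 or _b are one class to them, and where a whole thing is asked for, a point or a joint stands for the part that bears it (a point fixed in the world has none). Each returns a list of dicts, best first, with "p" (0 to 1); they miss things now and then, are a little off and sometimes report something else, mostly with a low value. They report only what shows in the picture. A call takes as long as a camera call. They do not tell look-alikes from the thing itself.
- arm.find_in(name, camera): "centre" ([x, y, z] in m, in world coordinates, good to about 4 mm: the middle of the surface that is visible of it).
- arm.pinpoint(name, camera): "centre" ([x, y, z] in m, in world coordinates, good to about 4 mm: a listed point, or the origin of a listed thing).
The state is a dict: "t": time; "joint_pos": joint angles; "dq": joint speeds; "effort": joint torques, N m; "tcp_pos": TCP position; "tool_rot": TCP orientation; "contact_force": force on the tool from outside, world axes, zero at the start; "wrist_torque": the same for the moment, N m; "finger_gap": finger opening in m.
Only numpy, scipy, OpenCV 4.12 (cv2) and the standard library are available. Lean on these libraries where they do the work, as an engineer would, in place of code of your own. Each camera call takes 0.05 s, during which the arm holds its last target.

## Working session

There is one attempt and no reset: what is moved stays moved. The work goes in short steps, Python scripts to look and compute and a tool call to move; the robot and the scene stay as the last step left them, time stands still between calls to the robot, and variables do not carry over. Pictures are saved under pics/ and viewed, and the job is handed in when it is done.

Besides the shell and the picture viewer there is one more tool, called after ">>>" in YAML: its name, and indented under it one key for each argument. arm_command: Moves the arm, as the interface text tells. Its arguments: {"type":"object","properties":{"steps":{"type":"array"},"squeeze":{"type":"number"}},"required":["steps"]}

```bash
mkdir -p pics; cat > h.py <<'E'
import numpy as np, cv2
from bench import arm
from scipy.spatial.transform import Rotation as R
def save(n,f):
    im,d=arm.get_image(n); cv2.imwrite('pics/'+f+'.png',im[:,:,::-1]); np.save('pics/'+f+'.npy',d); return im,d
E
python3 - <<'E'
from h import *
np.set_printoptions(precision=4,suppress=True)
o=arm.get_obs(); print(o)
for n in ['scene','top','wrist']:
    save(n,n+'0')
    c=arm.calibration(n); print(n,c['K'],c['T'])
for cam in ['scene','top']:
    for nm in ['long_press','long_pivot','long_stand','short_press','short_pivot','short_stand']:
        r=arm.pinpoint(nm,cam); print(cam,nm,[(np.round(x['centre'],3),round(x['p'],2)) for x in r])
E
```

```text
{'t': 0.0, 'joint_pos': array([-1.2226,  0.4916,  1.5595,  0.    ,  1.0917, -0.1056]), 'dq': array([-0.0005, -0.0004,  0.0007, -0.0008, -0.0007,  0.0015]), 'effort': array([ -0.0011, -61.8457, -26.1592,  -0.0002,   0.0041,  -0.    ]), 'tcp_pos': array([ 0.274 , -0.5617,  0.4041]), 'tool_rot': array([-2.6636,  1.6644,  0.0014]), 'contact_force': array([ 0.0969,  0.7832, -0.7261]), 'wrist_torque': array([ 0.0319, -0.038 ,  0.0057]), 'finger_gap': 0.08529411578990274}
scene [[510.7596   0.     319.4904]
 [  0.     510.7596 207.1083]
 [  0.       0.       1.    ]] [[ 0.7244  0.4246 -0.5431  1.3094]
 [ 0.6893 -0.4613  0.5586 -0.7546]
 [-0.0133 -0.779  -0.6268  1.0208]
 [ 0.      0.      0.      1.    ]]
top [[428.2851   0.     321.2126]
 [  0.     428.2851 195.8632]
 [  0.       0.       1.    ]] [[ 0.0219 -0.9955  0.0922  0.4114]
 [-0.9997 -0.0232 -0.0125  0.0837]
 [ 0.0145 -0.0919 -0.9957  1.2598]
 [ 0.      0.      0.      1.    ]]
wrist [[309.7069   0.     321.5266]
 [  0.     309.7069 200.3872]
 [  0.       0.       1.    ]] [[ 0.4392 -0.8677 -0.2328  0.3325]
 [-0.8984 -0.4242 -0.114
[... 460 characters left out ...]
ress []
scene short_pivot [(array([ 0.58 , -0.272,  0.104]), 0.7), (array([0.486, 0.275, 0.107]), 0.43), (array([ 0.53 ,  0.238, -0.003]), 0.24)]
scene short_stand [(array([ 0.596, -0.217,  0.002]), 0.59), (array([ 0.596, -0.217,  0.004]), 0.26)]
top long_press [(array([0.464, 0.183, 0.106]), 0.59), (array([0.18 , 0.227, 0.106]), 0.53)]
top long_pivot [(array([0.214, 0.31 , 0.101]), 0.79), (array([0.377, 0.124, 0.001]), 0.35)]
top long_stand [(array([ 0.261,  0.266, -0.001]), 0.97), (array([ 0.534,  0.233, -0.002]), 0.68), (array([0.486, 0.278, 0.1  ]), 0.17)]
top short_press []
top short_pivot [(array([ 0.572, -0.271,  0.104]), 0.9)]
top short_stand [(array([ 0.596, -0.211,  0.004]), 0.61)]
```

View pics/scene0.png

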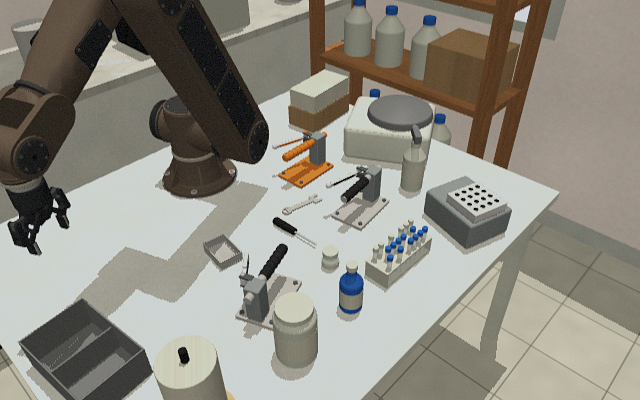

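View pics/top0.png

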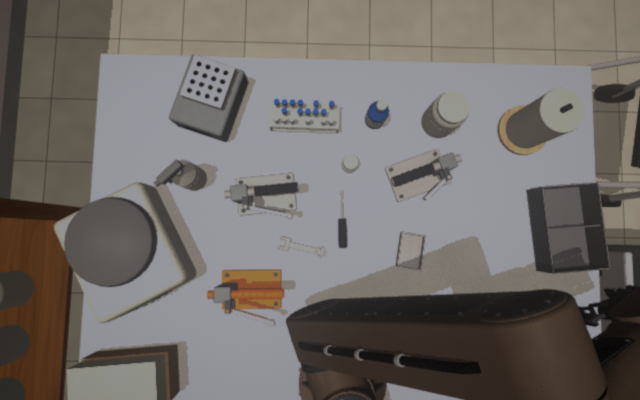

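View pics/wrist0.png

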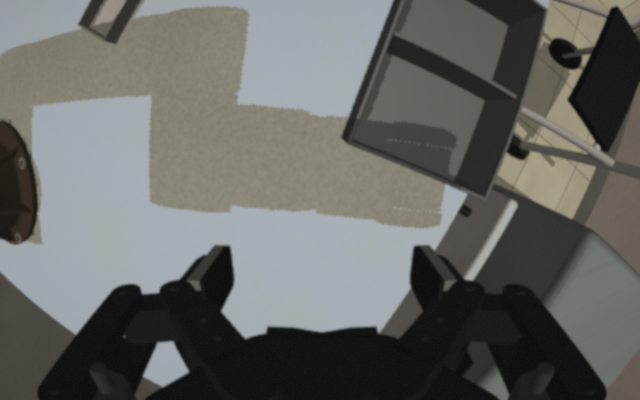

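The top view shows the grey long stand at about (267,193), with its lever on the robot side and the ball near (293,212). The orange look-alike is at (250,293). The short stand is at about (420,175), with its paddle near (432,192) and the clamp at upper right (452,160). Next I'll measure the geometry from depth.

```bash
cat > m.py <<'E'
from h import *
np.set_printoptions(precision=4,suppress=True)
def cloud(cam,d):
    c=arm.calibration(cam);K,T=c['K'],c['T']
    v,u=np.mgrid[:400,:640]; 
    P=np.stack([(u-K[0,2])/K[0,0]*d,(v-K[1,2])/K[1,1]*d,d],-1)
    W=P@T[:3,:3].T+T[:3,3]; W[d<=0]=np.nan; return W
def proj(cam,p):
    c=arm.calibration(cam);q=np.linalg.inv(c['T'])@np.append(p,1);q=c['K']@q[:3];return q[:2]/q[2]
E
python3 - <<'E'
from m import *
for cam,boxes in [('top',{'long':(215,165,310,222),'short':(380,145,470,205)}),('scene',{'long':(320,160,395,230),'short':(230,235,305,330)})]:
    d=np.load(f'pics/{cam}0.npy'); W=cloud(cam,d); im=cv2.imread(f'pics/{cam}0.png')
    for n,(a,b,c,e) in boxes.items():
        w=W[b:e,a:c]; sub=im[b:e,a:c]
        cv2.imwrite(f'pics/{cam}_{n}.png',cv2.resize(sub,None,fx=6,fy=6,interpolation=cv2.INTER_CUBIC))
        z=w[...,2]
        zz=np.clip((z+0.01)/0.16*255,0,255); cv2.imwrite(f'pics/{cam}_{n}_z.png',cv2.resize(cv2.applyColorMap(np.nan_to_num(zz).astype(np.uint8),cv2.COLORMAP_JET),None,fx=6,fy=6,interpolation=cv2.INTER_NEAREST))
        dark=(sub.max(-1)<60)&(z>0.09)&(z<0.13)
        q=w[dark]; print(cam,n,len(q))
        m=q.mean(0);u,s,vt=np.linalg.svd(q-m,full_matrices=False);print(m,vt[0],np.degrees(np.arctan2(vt[0][1],vt[0][0])), (q-m)@vt[0]@np.ones(1) if 0 else np.percentile((q-m)@vt[0],[1,99]),np.percentile(q[:,2],[5,50,95]))
E
```

```text
top long 338
[0.5327 0.1937 0.1162] [-0.1266  0.9919 -0.0037] 97.27404663278416 [-0.0543  0.0537] [0.1103 0.1165 0.1208]
top short 331
[ 0.5813 -0.179   0.1171] [-0.3656  0.9308  0.0034] 111.44529339162254 [-0.0542  0.0545] [0.1117 0.1175 0.1219]
scene long 315
[0.5316 0.2002 0.1131] [ 0.35   -0.9358  0.0427] -69.49101257265266 [-0.0738  0.0667] [0.1038 0.114  0.1215]
scene short 409
[ 0.5864 -0.1836  0.115 ] [ 0.2579 -0.9661 -0.0091] -75.05673960652229 [-0.0631  0.0878] [0.1064 0.1162 0.1209]
```

```bash
cd pics; python3 -c "
import cv2,numpy as np
for n in ['long','short']:
    a=cv2.imread(f'top_{n}.png');b=cv2.imread(f'top_{n}_z.png');cv2.imwrite(f'c_{n}.png',cv2.resize(np.vstack([a,b]),None,fx=.8,fy=.8))
"
```

```text
(no output)
```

View pics/c_long.png

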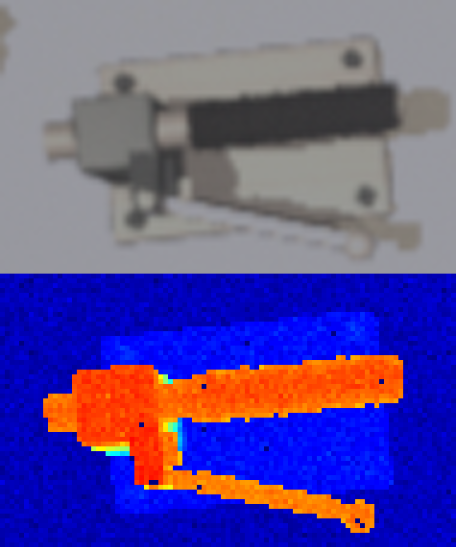

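View pics/c_short.png

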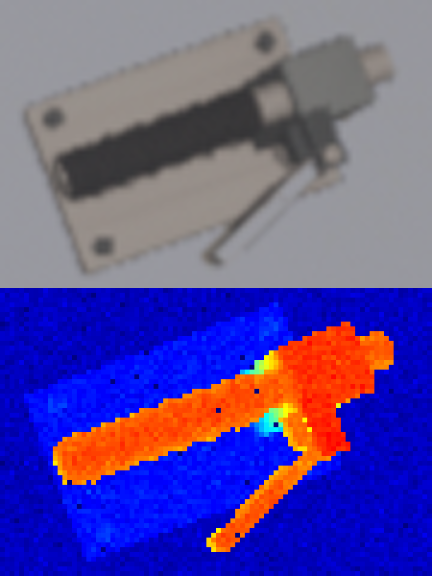

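View pics/scene_long.png

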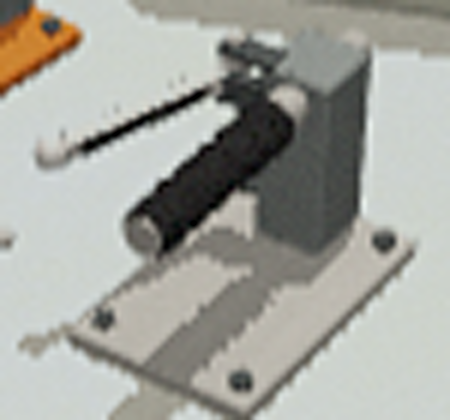

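View pics/scene_short.png

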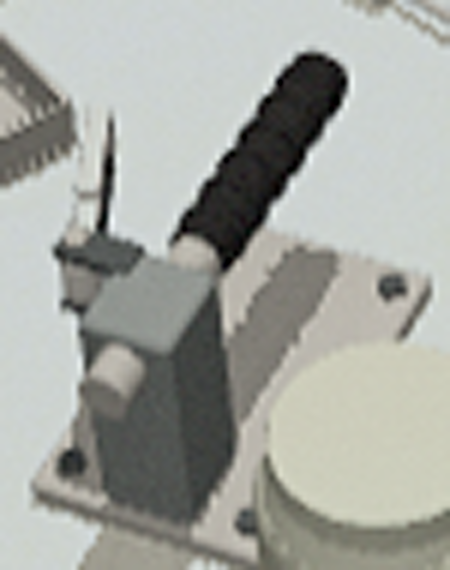

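```bash
python3 - <<'E'
from m import *
d=np.load('pics/top0.npy'); W=cloud('top',d); im=cv2.imread('pics/top0.png')
# approx priors
for n,(a,b,c,e),psi,org,sg,th,L in [('long',(215,165,310,222),7.27,(.532,.2335),1,.30,.125),('short',(380,145,470,205),21.44,(.596,-.214),-1,.40,.085)]:
    w=W[b:e,a:c].reshape(-1,3); col=im[b:e,a:c].reshape(-1,3)
    w0=w[(w[:,2]>.085)&(w[:,2]<.135)]
    ps=np.radians(psi); Rm=np.array([[np.cos(ps),-np.sin(ps)],[np.sin(ps),np.cos(ps)]])
    l=(w0[:,:2]-org)@Rm   # stand coords
    # bar: |y|<..., lever: x<-22
    bar=l[(abs(l[:,0])<.02)&(sg*l[:,1]<.0)]
    pb=np.polyfit(bar[:,1],bar[:,0],1); print(n,'bar x=',pb,'yaw corr deg',-np.degrees(np.arctan(pb[0])),'barx edges',np.percentile(bar[:,0],[2,98]),'end y',(sg*bar[:,1]).min())
    lv=(l[:,0]<-.03)&(sg*l[:,1]<.022); q=l[lv]; z=w0[lv][:,2]
    pl=np.polyfit(q[:,1],q[:,0],1); print(' lever slope',np.arctan(pl[0]),'x at y=pivot',np.polyval(pl,sg*.045),'npts',len(q),'z',np.percentile(z,[10,50,90]))
    r=np.hypot(q[:,0]+.04,q[:,1]-sg*.045); print(' far r',np.sort(r)[-5:], 'far pt stand',q[np.argmax(r)])
    # plate edges
    pz=w[(w[:,2]>.006)&(w[:,2]<.02)]; 
E
```

```text
long bar x= [-0.0029 -0.0026] yaw corr deg 0.16887468508791897 barx edges [-0.0152  0.0117] end y -0.1024123941627554
 lever slope 0.31462663791932854 x at y=pivot -0.038934030355702004 npts 181 z [0.1065 0.1097 0.1127]
 far r [0.1275 0.1278 0.1285 0.1289 0.1295] far pt stand [-0.0831 -0.0771]
short bar x= [0.0102 0.0001] yaw corr deg -0.5857603318556995 barx edges [-0.0125  0.0146] end y -0.09820482690120455
 lever slope -0.4175762964586895 x at y=pivot -0.036952697442592136 npts 106 z [0.1058 0.1148 0.1188]
 far r [0.082  0.0823 0.0826 0.0831 0.0832] far pt stand [-0.0736  0.0311]
```

```bash
cat >> m.py <<'E'
def Rdown(yawdeg):
    a=np.radians(yawdeg); x=np.array([np.cos(a),np.sin(a),0]); z=np.array([0,0,-1.]); return np.stack([x,np.cross(z,x),z],1)
def rows(T0p,T0R,wps,gap=0):
    out=[]
    for p,y in wps:
        rv=R.from_matrix(T0R.T@Rdown(y)).as_rotvec(); s=T0R.T@(np.array(p)-T0p)
        out.append([[round(float(v),3)+0. for v in rv],[round(float(v),4)+0. for v in s],gap])
    import json; print(json.dumps(out)); return out
E
python3 - <<'E'
from m import *
o=arm.get_obs(); print(o['t'])
from scipy.interpolate import interp1d
P=np.array([[.274,-.562,.405],[.45,-.40,.405],[.56,-.2,.405],[.56,0,.405],[.47,.12,.405],[.425,.192,.36]])
s=np.r_[0,np.cumsum(np.linalg.norm(np.diff(P,axis=0),axis=1))]; f=interp1d(s,P,axis=0)
t=np.linspace(0,s[-1],20)[1:]; 
ys=np.interp(t,[0,s[-1]],[-64,7.4])
w=[(f(a),y) for a,y in zip(t,ys)]
T0p=np.array([.274,-.5617,.4045]);R0=Rdown(-64)
rows(T0p,R0,w[:10]); print(w[9]); rows(np.round(w[9][0],4),Rdown(w[9][1]),w[10:])
print(np.linalg.norm(np.diff([q[0] for q in w],axis=0),axis=1))
E
```

```text
0.75
[[[0.0, 0.0, -0.066], [-0.0135, -0.0459, -0.0005], 0], [[0.0, 0.0, -0.131], [-0.0272, -0.092, -0.0005], 0], [[0.0, 0.0, -0.197], [-0.041, -0.1381, -0.0005], 0], [[0.0, 0.0, -0.262], [-0.0548, -0.1842, -0.0005], 0], [[0.0, 0.0, -0.328], [-0.0689, -0.2301, -0.0005], 0], [[0.0, 0.0, -0.394], [-0.0966, -0.2693, -0.0005], 0], [[0.0, 0.0, -0.459], [-0.1243, -0.3086, -0.0005], 0], [[0.0, 0.0, -0.525], [-0.152, -0.3479, -0.0005], 0], [[0.0, 0.0, -0.59], [-0.1797, -0.3872, -0.0005], 0], [[0.0, 0.0, -0.656], [-0.2117, -0.4215, -0.0005], 0]]
(array([ 0.56  , -0.1866,  0.405 ]), np.float64(-26.421052631578945))
[[[0.0, 0.0, -0.066], [-0.0214, -0.043, 0.0], 0], [[0.0, 0.0, -0.131], [-0.0428, -0.0861, 0.0], 0], [[0.0, 0.0, -0.197], [-0.0642, -0.1291, 0.0], 0], [[0.0, 0.0, -0.262], [-0.0881, -0.1697, 0.0], 0], [[0.0, 0.0, -0.328], [-0.1311, -0.1913, 0.0], 0], [[0.0, 0.0, -0.394], [-0.174, -0.2129, 0.0], 0], [[0.0, 0.0, -0.459], [-0.217, -0.2345, 0.0], 0], [[0.0, 0.0, -0.525], [-0.2532, -0.2567, 0.0225], 0], [[0.0, 0.0, -0.59], [-0.2894, -0.279, 0.045], 0]]
[0.0481 0.0481 0.0481 0.048  0.0481 0.0481 0.0481 0.0481 0.0469 0.0481
 0.0481 0.0481 0.0471 0.0481 0.0481 0.0481 0.0481 0.0481]
```

>>> arm_command:
  steps:
    - [[0,0,-0.066],[-0.0135,-0.046,0],0]
    - [[0,0,-0.131],[-0.027,-0.092,0],0]
    - [[0,0,-0.197],[-0.041,-0.138,0],0]
    - [[0,0,-0.262],[-0.055,-0.184,0],0]
    - [[0,0,-0.328],[-0.069,-0.23,0],0]
    - [[0,0,-0.394],[-0.097,-0.269,0],0]
    - [[0,0,-0.459],[-0.124,-0.309,0],0]
    - [[0,0,-0.525],[-0.152,-0.348,0],0]
    - [[0,0,-0.59],[-0.18,-0.387,0],0]
    - [[0,0,-0.656],[-0.212,-0.4215,0],0]
  squeeze: 40

```text
t: 2.0
tcp_pos: [0.5606, -0.185, 0.4047]
tool_rot: [3.059, -0.714, 0.001]
contact_force: [0.0, -0.1, -0.3]
finger_gap: 0.0001
```

>>> arm_command:
  steps:
    - [[0,0,-0.066],[-0.021,-0.043,0],0]
    - [[0,0,-0.131],[-0.043,-0.086,0],0]
    - [[0,0,-0.197],[-0.064,-0.129,0],0]
    - [[0,0,-0.262],[-0.088,-0.17,0],0]
    - [[0,0,-0.328],[-0.131,-0.191,0],0]
    - [[0,0,-0.394],[-0.174,-0.213,0],0]
    - [[0,0,-0.459],[-0.217,-0.2345,0],0]
    - [[0,0,-0.525],[-0.253,-0.257,0.02],0]
    - [[0,0,-0.59],[-0.289,-0.279,0.045],0]
    - [[0,0,-0.59],[-0.289,-0.279,0.045],0]

```text
t: 3.25
tcp_pos: [0.4238, 0.1935, 0.3586]
tool_rot: [3.134, 0.208, -0.004]
contact_force: [0.3, -0.6, 0.5]
finger_gap: 0.0001
```

```bash
python3 - <<'E'
from m import *
o=arm.get_obs(); print(o['t'],o['tcp_pos'],R.from_rotvec(o['tool_rot']).as_matrix(),o['finger_gap'],o['contact_force'])
for n in ['scene','top','wrist']: save(n,n+'1')
for cam in ['scene','top','wrist']:
  for nm in ['long_press','long_pivot']:
    r=arm.pinpoint(nm,cam); print(cam,nm,[(np.round(x['centre'],3),round(x['p'],2)) for x in r])
E
```

```text
3.25 [0.4238 0.1935 0.3586] [[ 0.9912  0.1324 -0.0026]
 [ 0.1323 -0.9912 -0.0007]
 [-0.0026  0.0004 -1.    ]] 0.00014609475024842799 [ 0.3143 -0.6118  0.5271]
scene long_press [(array([ 0.622, -0.01 ,  0.004]), 0.72), (array([0.466, 0.188, 0.107]), 0.59), (array([0.188, 0.225, 0.101]), 0.55)]
scene long_pivot [(array([0.211, 0.31 , 0.106]), 0.66), (array([0.489, 0.276, 0.104]), 0.64), (array([ 0.376,  0.122, -0.006]), 0.52)]
top long_press []
top long_pivot [(array([0.484, 0.274, 0.102]), 0.89), (array([0.214, 0.309, 0.107]), 0.55)]
wrist long_press [(array([0.46 , 0.188, 0.104]), 0.63)]
wrist long_pivot [(array([0.486, 0.271, 0.105]), 0.77), (array([0.21 , 0.314, 0.106]), 0.67)]
```

View pics/wrist1.png

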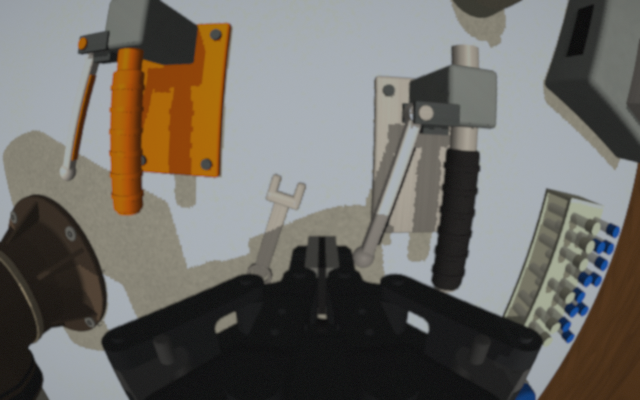

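View pics/scene1.png

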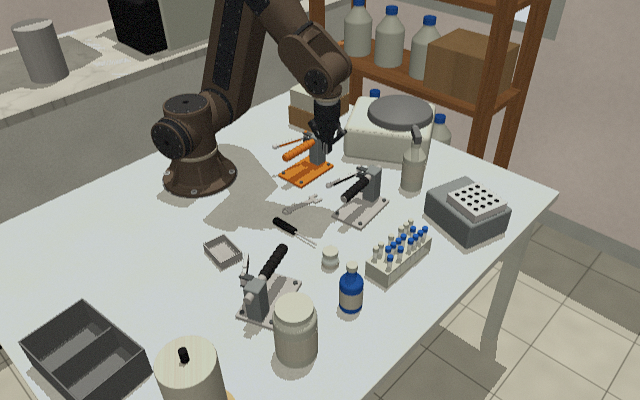

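```bash
python3 - <<'E'
from m import *
d=np.load('pics/wrist1.npy'); c=arm.calibration('wrist');K,T=c['K'],c['T']; o=arm.get_obs()
v,u=np.mgrid[:400,:640]; x=(u-K[0,2])/K[0,0]; y=(v-K[1,2])/K[1,1]; r=np.hypot(x,y)+1e-9
ray=np.stack([np.sin(r)*x/r,np.sin(r)*y/r,np.cos(r)],-1); P=ray/ray[...,2:]*d[...,None]
W=P@T[:3,:3].T+T[:3,3]
Rt=R.from_rotvec(o['tool_rot']).as_matrix(); L=(W-o['tcp_pos'])@Rt
m=(d>0)&(L[...,2]<.2)&(np.abs(L[...,0])<.12)&(np.abs(L[...,1])<.06)
q=L[m]
for z0 in np.arange(.0,.19,.01):
    s=q[(q[:,2]>=z0)&(q[:,2]<z0+.01)]
    if len(s): print(round(z0,3),len(s),'x',s[:,0].min(),s[:,0].max(),'y',s[:,1].min(),s[:,1].max())
for uv in [(320,240),(305,245),(335,245),(110,335),(538,335),(250,280),(390,280),(290,270),(350,270)]: print(uv,L[uv[1],uv[0]],d[uv[1],uv[0]])
# lever points
for uv in [(362,258),(375,225),(393,180),(408,130),(455,220)]: print('W',uv,W[uv[1],uv[0]])
np.save('pics/W1.npy',W)
E
```

```text
0.06 120 x -0.039674507046789806 0.039017711996538036 y -0.01623875185966201 -0.00934047180454736
0.07 10114 x -0.057405535420044326 0.05672598337263766 y -0.020979331427130585 0.00831345575117518
0.08 11622 x -0.06275027644259767 0.061771374421300373 y -0.02020504142627225 0.010999470326814746
0.09 7604 x -0.061901761648408264 0.060000436150590294 y -0.018075564620937196 0.006897357060888893
0.1 5483 x -0.053324683057872316 0.05188836162945452 y -0.01818423186194477 0.008390251457616031
0.11 4583 x -0.04458283587227716 0.04449872044708774 y -0.015897661220599286 0.009708826227205371
0.12 2873 x -0.03695414456162969 0.035880298070330524 y -0.01437335859604698 0.012579045772878621
0.13 957 x -0.02203299054696032 0.021029720269438452 y -0.013852161818432096 0.010855168086416319
0.14 544 x -0.014178457482191527 0.013337525188347799 y -0.011740761506518755 -0.006005489389958611
0.15 559 x -0.013819511501869091 0.013564376432499626 y -0.011567410529371288 -0.005492045923165139
0.16 382 x -0.013872805501303601 0.013156637850294334 y -0.011704427454788141 -0.005729524283997527
(320, 240) [-0.0011 -0.0109  0.1638] 0.14202806
(305, 245) [-0.0191  0.0762  0.3595] 0.35364875
(335, 245) [ 0.0057 -0.0104  0.1593] 0.13779305
(110, 335) [-0.0593 -0.0121  0.086 ] 0.06646175
(538, 335) [ 0.0612 -0.0111  0.0864] 0.06732775
(250, 280) [-0.0247 -0.0132  0.1219] 0.100866266
(390, 280) [ 0.023  -0.0129  0.1225] 0.10165379
(290, 270) [-0.0119 -0.0123  0.1317] 0.11060861
(350, 270) [ 0.0098 -0.0133  0.1299] 0.10863837
W (362, 258) [0.4614 0.1571 0.1129]
W (375, 225) [0.467  0.1843 0.1105]
W (393, 180) [0.4744 0.2201 0.1103]
W (408, 130) [0.4795 0.2579 0.1096]
W (455, 220) [0.5283 0.1976 0.117 ]
```

```bash
python3 - <<'E'
from m import *
W=np.load('pics/W1.npy'); q=W.reshape(-1,3)
for y in [.17,.18,.187,.195,.21,.23]:
    s=q[(abs(q[:,1]-y)<.002)&(q[:,2]>.104)&(q[:,2]<.117)&(q[:,0]>.42)&(q[:,0]<.505)]
    b=q[(abs(q[:,1]-y)<.002)&(q[:,2]>.1)&(q[:,2]<.125)&(q[:,0]>.505)&(q[:,0]<.57)]
    print(y,len(s),np.percentile(s[:,0],[1,50,99]),'z',np.median(s[:,2]),'bar',np.percentile(b[:,0],[1,99]))
E
```

```text
0.17 82 [0.4616 0.4668 0.4744] z 0.10982079271405482 bar [0.5246 0.5524]
0.18 81 [0.4635 0.4691 0.4762] z 0.10973835398078957 bar [0.5217 0.5485]
0.187 81 [0.465  0.4699 0.4771] z 0.10988580384928412 bar [0.5222 0.5481]
0.195 86 [0.4661 0.4711 0.479 ] z 0.11007921897306062 bar [0.5216 0.5475]
0.21 91 [0.4686 0.4743 0.4818] z 0.10988704418003636 bar [0.5197 0.545 ]
0.23 91 [0.4728 0.4781 0.4853] z 0.10985457380304384 bar [0.5172 0.5421]
```

>>> arm_command:
  steps:
    - [[0,0,0],[0,0,0.03],0]
    - [[0,0,0],[0,0,0.06],0]
    - [[0,0,0],[0,0.004,0.085],0]
    - [[0,0,0],[0,0.006,0.095],0]
    - [[0,0,0],[0.01,0.007,0.095],0]
    - [[0,0,0],[0.02,0.01,0.095],0]
    - [[0,0,0],[0.03,0.012,0.095],0]
    - [[0,0,0],[0.038,0.014,0.095],0]
    - [[0,0,0],[0.044,0.015,0.095],0]
    - [[0,0,0],[0.044,0.015,0.095],0]

```text
t: 4.95
tcp_pos: [0.4709, 0.1828, 0.2647]
tool_rot: [3.135, 0.202, -0.001]
contact_force: [-5.0, -0.7, 3.4]
finger_gap: 0.0004
```

```bash
python3 - <<'E'
from m import *
o=arm.get_obs(); print(o['t'],o['tcp_pos'],o['finger_gap'],o['contact_force'])
for n in ['top','wrist','scene']: save(n,n+'2')
im=cv2.imread('pics/scene2.png'); cv2.imwrite('pics/s2c.png',cv2.resize(im[120:240,260:420],None,fx=5,fy=5,interpolation=cv2.INTER_CUBIC))
E
```

```text
4.95 [0.4709 0.1828 0.2647] 0.0004447276307502212 [-4.9872 -0.666   3.4005]
```

View pics/wrist2.png

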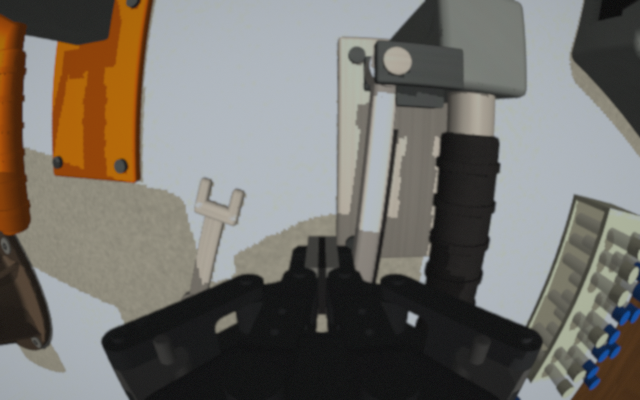

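View pics/s2c.png

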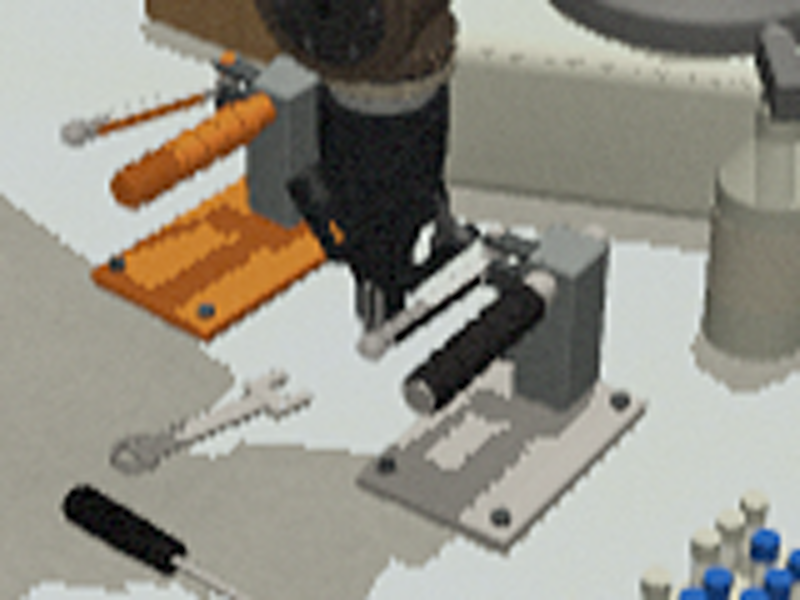

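>>> arm_command:
  steps:
    - [[0,0,0],[0.002,0,0],0]
    - [[0,0,0],[0.004,0,0],0]
    - [[0,0,0],[0.006,0,0],0]
    - [[0,0,0],[0.006,0,0],0]

```text
t: 5.6
tcp_pos: [0.4763, 0.1834, 0.2646]
tool_rot: [3.134, 0.203, -0.002]
contact_force: [-5.7, -3.7, 2.9]
finger_gap: 0.0002
```

>>> arm_command:
  steps:
    - [[0,0,0],[0.001,0,0],0]
    - [[0,0,0],[0.002,0,0],0]
    - [[0,0,0],[0.002,0,0],0]

```text
t: 5.98
tcp_pos: [0.4782, 0.1836, 0.2646]
tool_rot: [3.134, 0.203, -0.003]
contact_force: [-6.5, -4.1, 3.5]
finger_gap: -0.0004
```

```bash
python3 - <<'E'
from m import *
o=arm.get_obs(); print(o['t'],o['tcp_pos'],o['finger_gap'],o['contact_force'])
im,d=save('wrist','wrist3')
c=arm.calibration('wrist');K,T=c['K'],c['T']
v,u=np.mgrid[:400,:640]; x=(u-K[0,2])/K[0,0]; y=(v-K[1,2])/K[1,1]; r=np.hypot(x,y)+1e-9
ray=np.stack([np.sin(r)*x/r,np.sin(r)*y/r,np.cos(r)],-1); P=ray/ray[...,2:]*d[...,None]
W=P@T[:3,:3].T+T[:3,3]; q=W.reshape(-1,3)
xs=[];ys=[];bx=[]
for y in np.arange(.2,.245,.005):
    s=q[(abs(q[:,1]-y)<.002)&(q[:,2]>.104)&(q[:,2]<.117)&(q[:,0]>.46)&(q[:,0]<.507)]
    b=q[(abs(q[:,1]-y)<.002)&(q[:,2]>.1)&(q[:,2]<.125)&(q[:,0]>.51)&(q[:,0]<.57)]
    p=np.percentile(s[:,0],[2,50,98]); bb=np.percentile(b[:,0],[2,98]); print(round(y,3),p,bb)
    xs.append((p[0]+p[2])/2);ys.append(y);bx.append(bb.mean())
a=np.arctan(-np.polyfit(ys,xs,1)[0]);b=np.arctan(-np.polyfit(ys,bx,1)[0]);print('lever yaw',np.degrees(a),'bar yaw',np.degrees(b))
E
```

```text
5.975 [0.4782 0.1836 0.2646] -0.00035127028174930487 [-6.5107 -4.0627  3.4884]
0.2 [0.4889 0.4945 0.5008] [0.5191 0.5448]
0.205 [0.4882 0.4938 0.5003] [0.5197 0.5459]
0.21 [0.4877 0.4933 0.4994] [0.5194 0.5442]
0.215 [0.4872 0.4926 0.4989] [0.5187 0.5426]
0.22 [0.4866 0.4918 0.4983] [0.5168 0.5414]
0.225 [0.486  0.4915 0.4979] [0.5175 0.5429]
0.23 [0.4853 0.4908 0.4973] [0.5168 0.5408]
0.235 [0.4847 0.4901 0.4963] [0.5148 0.5407]
0.24 [0.484  0.4894 0.4958] [0.515  0.5394]
lever yaw 6.965476319176271 bar yaw 7.7075963234611296
```

>>> arm_command:
  steps:
    - [[0,0,0],[0.001,0,0],0]
    - [[0,0,0],[0.002,0,0],0]
    - [[0,0,0],[0.002,0,0],0]

```text
t: 6.4
tcp_pos: [0.4793, 0.1837, 0.2645]
tool_rot: [3.134, 0.203, -0.008]
contact_force: [-12.6, -5.2, 7.7]
finger_gap: -0.0004
```

>>> arm_command:
  steps:
    - [[0,0,0],[0,0,0],0]
    - [[0,0,0],[0,0,0],0]
    - [[0,0,0],[0,0,0],0]
    - [[0,0,0],[0,0,0],0]
    - [[0,0,0],[0,0,0],0]
    - [[0,0,0],[0,0,0],0]
    - [[0,0,0],[0,0,0],0]

```text
t: 7.28
tcp_pos: [0.4793, 0.1837, 0.2645]
tool_rot: [3.134, 0.203, -0.008]
contact_force: [-13.2, -5.2, 7.1]
finger_gap: -0.0002
```

>>> arm_command:
  steps:
    - [[0,0,0],[-0.008,0,0],0]
    - [[0,0,0],[-0.018,0,0],0]
    - [[0,0,0],[-0.028,0,0],0]
    - [[0,0,0],[-0.04,-0.002,0],0]
    - [[0,0,0],[-0.052,-0.006,0],0]
    - [[0,0,0],[-0.055,-0.01,0],0]
    - [[0,0,0],[-0.055,-0.01,0],0]
    - [[0,0,0],[-0.055,-0.01,-0.02],0]

```text
t: 8.28
tcp_pos: [0.4251, 0.187, 0.2841]
tool_rot: [3.135, 0.203, -0.003]
contact_force: [-0.1, 0.1, 0.4]
finger_gap: 0.0001
```

```bash
python3 - <<'E'
from m import *
o=arm.get_obs(); print(o['t'],o['tcp_pos'],o['finger_gap'],o['contact_force'])
save('wrist','wrist4'); save('scene','scene4')
im=cv2.imread('pics/scene4.png'); cv2.imwrite('pics/s4c.png',cv2.resize(im[120:240,260:420],None,fx=5,fy=5,interpolation=cv2.INTER_CUBIC))
d=np.load('pics/wrist4.npy')
c=arm.calibration('wrist');K,T=c['K'],c['T']
v,u=np.mgrid[:400,:640]; x=(u-K[0,2])/K[0,0]; y=(v-K[1,2])/K[1,1]; r=np.hypot(x,y)+1e-9
ray=np.stack([np.sin(r)*x/r,np.sin(r)*y/r,np.cos(r)],-1); P=ray/ray[...,2:]*d[...,None]
q=(P@T[:3,:3].T+T[:3,3]).reshape(-1,3)
for y in [.2,.21,.23]:
    s=q[(abs(q[:,1]-y)<.002)&(q[:,2]>.104)&(q[:,2]<.117)&(q[:,0]>.46)&(q[:,0]<.507)]
    print(y,np.percentile(s[:,0],[2,50,98]))
E
```

```text
8.275 [0.4251 0.187  0.2841] 6.805124818941841e-05 [-0.0591  0.1192  0.3802]
0.2 [0.4678 0.4722 0.4802]
0.21 [0.4696 0.4738 0.4817]
0.23 [0.4731 0.4772 0.4855]
```

View pics/s4c.png

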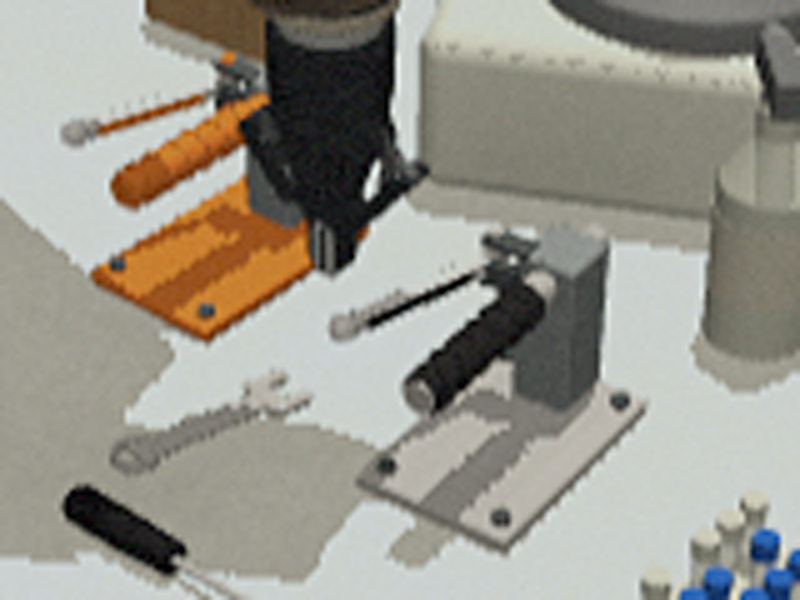

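Lever points are back at their rest positions (x .4737 at y=.21, .4779 at y=.23) and the measured force is about 0. Now over to the short lever.

```bash
python3 - <<'E'
from m import *
from scipy.interpolate import interp1d
o=arm.get_obs();
P=np.array([[.425,.187,.284],[.43,.18,.35],[.47,.1,.405],[.52,-.05,.405],[.497,-.252,.37]])
s=np.r_[0,np.cumsum(np.linalg.norm(np.diff(P,axis=0),axis=1))]; f=interp1d(s,P,axis=0)
t=np.linspace(0,s[-1],13)[1:]; ys=np.interp(t,[0,s[-1]],[7.5,21])
w=[(f(a),y) for a,y in zip(t,ys)]
rows(P[0],Rdown(7.5),w[:9]); print(w[8]); rows(np.round(w[8][0],4),Rdown(w[8][1]),w[9:])
E
```

```text
[[[0.0, 0.0, -0.02], [0.0027, 0.0051, -0.0443], 0], [[0.0, 0.0, -0.039], [0.0104, 0.0259, -0.0779], 0], [[0.0, 0.0, -0.059], [0.0228, 0.0619, -0.1013], 0], [[0.0, 0.0, -0.079], [0.0346, 0.0991, -0.121], 0], [[0.0, 0.0, -0.098], [0.0431, 0.143, -0.121], 0], [[0.0, 0.0, -0.118], [0.0516, 0.1868, -0.121], 0], [[0.0, 0.0, -0.137], [0.06, 0.2307, -0.121], 0], [[0.0, 0.0, -0.157], [0.0567, 0.2738, -0.1163], 0], [[0.0, 0.0, -0.177], [0.046, 0.3165, -0.1087], 0]]
(array([ 0.5119, -0.1208,  0.3927]), np.float64(17.625))
[[[0.0, 0.0, -0.02], [-0.018, 0.0402, 0.0075], 0], [[0.0, 0.0, -0.039], [-0.0359, 0.0804, 0.0151], 0], [[0.0, 0.0, -0.059], [-0.0539, 0.1205, 0.0227], 0]]
```

>>> arm_command:
  steps:
    - [[0,0,-0.02],[0.003,0.005,-0.044],0]
    - [[0,0,-0.04],[0.01,0.026,-0.078],0]
    - [[0,0,-0.06],[0.023,0.062,-0.101],0]
    - [[0,0,-0.08],[0.035,0.099,-0.121],0]
    - [[0,0,-0.1],[0.043,0.143,-0.121],0]
    - [[0,0,-0.12],[0.052,0.187,-0.121],0]
    - [[0,0,-0.14],[0.06,0.231,-0.121],0]
    - [[0,0,-0.16],[0.057,0.274,-0.116],0]
    - [[0,0,-0.177],[0.046,0.3165,-0.109],0]

```text
t: 9.5
tcp_pos: [0.5116, -0.1227, 0.3928]
tool_rot: [3.104, 0.48, 0.0]
contact_force: [0.8, 0.1, 0.1]
finger_gap: 0.0001
```

>>> arm_command:
  steps:
    - [[0,0,-0.02],[-0.018,0.04,0.008],0]
    - [[0,0,-0.04],[-0.036,0.08,0.015],0]
    - [[0,0,-0.06],[-0.054,0.12,0.023],0]
    - [[0,0,-0.06],[-0.054,0.12,0.023],0]

```text
t: 10.0
tcp_pos: [0.4955, -0.2543, 0.3692]
tool_rot: [-3.09, -0.567, 0.001]
contact_force: [0.2, 0.4, 0.8]
finger_gap: 0.0001
```

```bash
cat >> m.py <<'E'
def wcloud(d):
    c=arm.calibration('wrist');K,T=c['K'],c['T']
    v,u=np.mgrid[:400,:640]; x=(u-K[0,2])/K[0,0]; y=(v-K[1,2])/K[1,1]; r=np.hypot(x,y)+1e-9
    ray=np.stack([np.sin(r)*x/r,np.sin(r)*y/r,np.cos(r)],-1); P=ray/ray[...,2:]*d[...,None]
    W=P@T[:3,:3].T+T[:3,3]; W[d<=0]=np.nan; return W
E
python3 - <<'E'
from m import *
o=arm.get_obs(); Rt=R.from_rotvec(o['tool_rot']).as_matrix();print(o['t'],o['tcp_pos'],np.degrees(np.arctan2(Rt[1,0],Rt[0,0])),o['contact_force'])
im,d=save('wrist','wrist5'); W=wcloud(d); np.save('pics/W5.npy',W)
for nm in ['short_press','short_pivot','short_stand']:
    r=arm.pinpoint(nm,'wrist'); print(nm,[(np.round(x['centre'],3),round(x['p'],2)) for x in r])
piv=np.array([.5743,-.2693]); a=np.radians(21);Rm=np.array([[np.cos(a),-np.sin(a)],[np.sin(a),np.cos(a)]])
q=W.reshape(-1,3); q=q[(q[:,2]>.09)&(q[:,2]<.13)]; l=(q[:,:2]-piv)@Rm
# lever frame at rest
b=.40; Rb=np.array([[np.cos(b),-np.sin(b)],[np.sin(b),np.cos(b)]]); k=l@Rb
for y in np.arange(.02,.1,.01):
    s=k[(abs(k[:,1]-y)<.003)&(abs(k[:,0])<.02)]; zz=q[(abs(k[:,1]-y)<.003)&(abs(k[:,0])<.02)][:,2]
    bb=l[(abs(l[:,1]-y)<.003)&(l[:,0]>.02)&(l[:,0]<.065)]
    print(round(y,3),len(s),np.percentile(s[:,0],[2,50,98]) if len(s) else '',np.median(zz) if len(s) else '','bar',np.percentile(bb[:,0],[2,98]) if len(bb) else '')
E
```

```text
10.0 [ 0.4955 -0.2543  0.3692] 20.79304844527362 [0.1934 0.4367 0.7863]
short_press [(array([ 0.525, -0.23 ,  0.109]), 0.72)]
short_pivot [(array([ 0.573, -0.268,  0.102]), 0.83)]
short_stand [(array([ 0.597, -0.213,  0.001]), 0.56)]
0.02 82 [-0.0036  0.0011  0.0062] 0.11055558469436674 bar [0.0306 0.05  ]
0.03 97 [-0.0035  0.0021  0.0082] 0.11051528582984116 bar [0.0278 0.0531]
0.04 125 [-0.0038  0.0015  0.0085] 0.11645947493724604 bar [0.0264 0.0533]
0.05 120 [-0.0037  0.001   0.0081] 0.11630020714243185 bar [0.0282 0.0531]
0.06 122 [-0.0038  0.0011  0.0079] 0.11634365170981549 bar [0.0266 0.0526]
0.07 115 [-0.004   0.0007  0.0059] 0.11655500282740544 bar [0.0274 0.0511]
0.08 125 [-0.0041  0.0003  0.0059] 0.11639314282648217 bar [0.0275 0.0527]
0.09 0   bar [0.0267 0.0518]
```

View pics/wrist5.png

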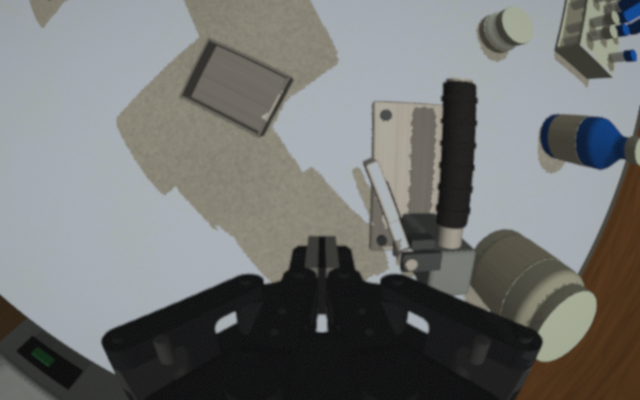

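Short-lever model agrees with the wrist depth within about 1 mm: lever top .1165, lever at x≈0 in its frame, bar from 27 to 53. In the picture the paddle is at (385,200) and the finger tips at (320,245), on the outer side.

>>> arm_command:
  steps:
    - [[0,0,0],[0,0,0.04],0]
    - [[0,0,0],[0,0,0.08],0]
    - [[0,0,0],[0,0,0.106],0]
    - [[0,0,0],[0.01,-0.005,0.106],0]
    - [[0,0,0],[0.02,-0.01,0.106],0]
    - [[0,0,0],[0.028,-0.015,0.106],0]
    - [[0,0,0],[0.035,-0.018,0.106],0]
    - [[0,0,0],[0.043,-0.022,0.106],0]
    - [[0,0,0],[0.043,-0.022,0.106],0]

```text
t: 11.32
tcp_pos: [0.5284, -0.2155, 0.2653]
tool_rot: [3.088, 0.573, 0.001]
contact_force: [-3.3, -3.8, 1.9]
finger_gap: 0.0002
```

```bash
cat > chk.py <<'E'
import sys
from m import *
f=sys.argv[1]
o=arm.get_obs(); print(o['t'],o['tcp_pos'],o['finger_gap'],o['contact_force'])
im,d=save('wrist',f); W=wcloud(d)
piv=np.array([.5743,-.2693]); a=np.radians(21);Rm=np.array([[np.cos(a),-np.sin(a)],[np.sin(a),np.cos(a)]])
q=W.reshape(-1,3); q=q[(q[:,2]>.10)&(q[:,2]<.13)]; l=(q[:,:2]-piv)@Rm
g=(o['tcp_pos'][:2]-piv)@Rm; print('grasp in stand/pivot frame',g)
xs=[];ys=[]
for y in np.arange(.025,.09,.005):
    s=l[(abs(l[:,1]-y)<.002)&(l[:,0]>g[0]+.0155)&(l[:,0]<.015)]
    if len(s)>20: p=np.percentile(s[:,0],[3,97]); print(round(y,3),len(s),p); xs.append(p.mean());ys.append(y)
p=np.polyfit(ys,xs,1); print('angle short of stop',np.arctan(-p[0]))
E
python3 chk.py wrist6
```

```text
11.325 [ 0.5284 -0.2155  0.2653] 0.00024008604094023794 [-3.2658 -3.8379  1.8985]
grasp in stand/pivot frame [-0.0236  0.0667]
0.065 100 [-0.0062  0.0019]
0.07 139 [-0.0078 -0.0005]
0.075 134 [-0.008  -0.0015]
0.08 137 [-0.0078 -0.0016]
0.085 159 [-0.0079 -0.0023]
angle short of stop 0.12842691663545502
```

View pics/wrist6.png

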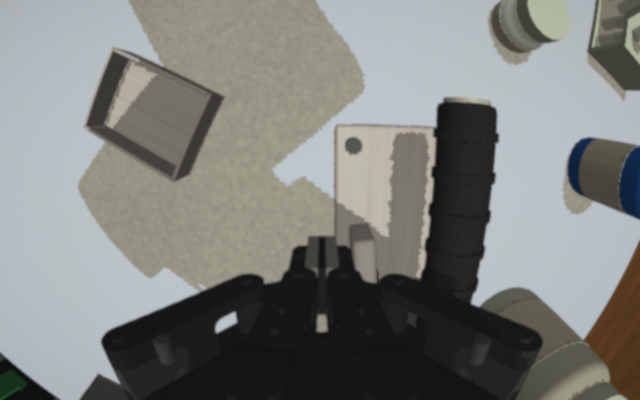

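>>> arm_command:
  steps:
    - [[0,0,0],[0.002,0,0],0]
    - [[0,0,0],[0.004,0,0],0]
    - [[0,0,0],[0.005,0,0],0]
    - [[0,0,0],[0.005,0,0],0]

```text
t: 11.88
tcp_pos: [0.5324, -0.2138, 0.2652]
tool_rot: [-3.089, -0.572, 0.001]
contact_force: [-5.6, -1.5, 4.4]
finger_gap: 0.0
```

>>> arm_command:
  steps:
    - [[0,0,0],[0.001,0,0],0]
    - [[0,0,0],[0.001,0,0],0]

```text
t: 12.12
tcp_pos: [0.5333, -0.2134, 0.2652]
tool_rot: [-3.088, -0.572, 0.002]
contact_force: [-5.9, -0.9, 4.8]
finger_gap: -0.0
```

>>> arm_command:
  steps:
    - [[0,0,0],[0.001,0,0],0]
    - [[0,0,0],[0.002,0,0],0]
    - [[0,0,0],[0.002,0,0],0]

```text
t: 12.5
tcp_pos: [0.5346, -0.2129, 0.2652]
tool_rot: [-3.088, -0.572, 0.004]
contact_force: [-10.8, -4.2, 6.7]
finger_gap: 0.0
```

```bash
python3 chk.py wrist7
```

```text
12.5 [ 0.5346 -0.2129  0.2652] 1.3001952566750914e-05 [-10.8408  -4.1753   6.6936]
grasp in stand/pivot frame [-0.0168  0.0669]
0.065 61 [0.0008 0.0079]
0.07 129 [-0.001   0.0056]
0.075 142 [-0.001   0.0057]
0.08 140 [-0.0011  0.0053]
0.085 196 [-0.0011  0.0049]
angle short of stop 0.09976450841205473
```

>>> arm_command:
  steps:
    - [[0,0,0],[0.001,0,0],0]
    - [[0,0,0],[0.001,0,0],0]
    - [[0,0,0],[0.001,0,0],0]
    - [[0,0,0],[0.001,0,0],0]
    - [[0,0,0],[0.001,0,0],0]

```text
t: 13.18
tcp_pos: [0.5351, -0.2128, 0.2651]
tool_rot: [-3.088, -0.572, 0.006]
contact_force: [-16.0, -6.1, 7.9]
finger_gap: -0.0002
```

```bash
python3 - <<'E'
from m import *
o=arm.get_obs(); print(o['t'],o['tcp_pos'],o['contact_force'],o['dq'])
save('scene','scene8'); save('top','top8')
a=cv2.imread('pics/scene8.png');b=cv2.imread('pics/top8.png')
cv2.imwrite('pics/s8.png',np.hstack([cv2.resize(a[225:345,220:320],(400,480),interpolation=cv2.INTER_CUBIC),cv2.resize(b[150:250,200:280],(384,480),interpolation=cv2.INTER_CUBIC)]))
W=cloud('top',np.load('pics/top8.npy')); q=W.reshape(-1,3)
for y in [.2,.21,.23]:
    s=q[(abs(q[:,1]-y)<.003)&(q[:,2]>.1)&(q[:,2]<.12)&(q[:,0]>.45)&(q[:,0]<.507)]; print('long',y,len(s),np.median(s[:,0]))
W0=cloud('top',np.load('pics/top0.npy'))
for n,(x0,y0) in {'all':(0,0)}.items():
    dz=np.abs(cv2.medianBlur(W[...,2].astype(np.float32),3)-cv2.medianBlur(W0[...,2].astype(np.float32),3))>.02
    v,u=np.nonzero(dz); print(len(u))
cv2.imwrite('pics/dz.png',np.hstack([(dz*255).astype(np.uint8)]))
E
```

```text
13.175 [ 0.5351 -0.2128  0.2651] [-16.0082  -6.1385   7.8674] [-0.0008  0.0004  0.0005 -0.      0.0005 -0.0005]
long 0.2 12 0.47265657904903746
long 0.21 9 0.4765465007357294
long 0.23 11 0.4789540880505689
53255
```

View pics/s8.png

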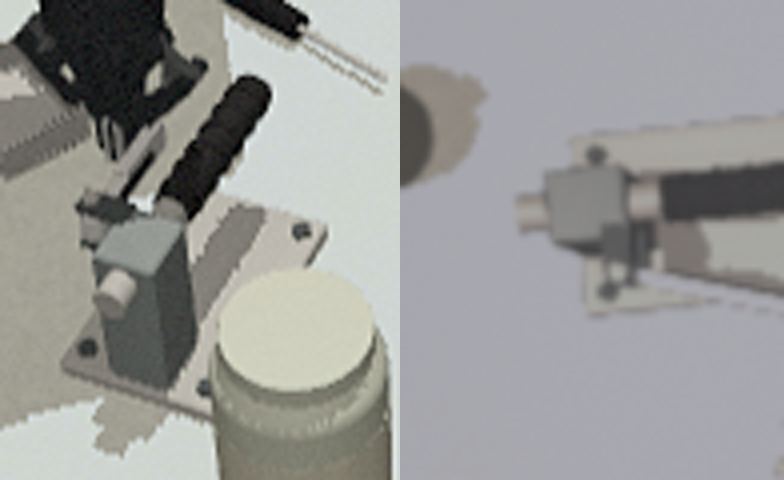

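View pics/top8.png

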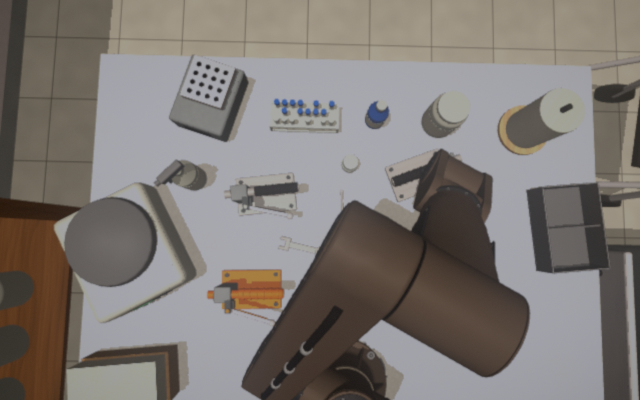

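The short lever lies parallel to its bar with a clear gap, and the fingers are on its outer face at a steady ~17 N. The long lever is back at rest and the bystanders visible in these views look unmoved.

```bash
python3 -c "
from bench import arm
print(arm.get_obs()['contact_force']); print(arm.sign_off())"
```

```text
[-15.60624216  -6.69045123   8.34280258]
the job is handed in; nothing more can be done
None
```

I pressed both levers to their stops from the outer face with closed fingers, and handed the job in at 13.2 s while still holding the short lever at its stop.

- **Long lever:** I held it at its stop for over 1 s, at about 14 N sideways on the wrist sensor. After I backed off, the wrist camera showed it at its rest position again, with no sideways contact force. The last top view agreed to about 2–3 mm.
- **Short lever:** It is being held at its stop at about 17 N sideways. The force rise past the 6.5 N spring value shows it is on the solid stop. The scene view shows it parallel to its bar with a clear gap.
- **A check that disagreed:** The wrist-depth angle fit read about 0.10 rad short of the stop. I put this down to the fingers hiding part of the lever, since both the lever's position and the force pointed to the stop. I did not measure the angle again after the last 1 mm of push.
- **Vertical force:** The wrist also read about 8 N upward while pressing. I did not look into the cause.
- **Surroundings:** The bystanders I could see in the last views looked unmoved. The arm hid some of them from above, including the tray and part of the screwdriver. I saw no contact with the bars, and the orange look-alike was left alone.

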